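Nest the milk pan in the saucepan with the handles fanned

TASK

Tidy the pans on the shelf: pick up the small red milk pan and lower it (do not drop it) into the steel saucepan so that it stands flat on the saucepan's floor, its handle fanned out about 45 degrees to one side of the saucepan's handle (either side will do). Leave the saucepan about where it stands, do not disturb the cup or the jar, and let go at the end.

Things in the scene. Friction and masses are not known exactly. Their poses are not given: they have to be found in the camera images.
- big_pan: Bright steel saucepan, the outer one, upright: outer diameter 150, straight wall 4 thick, rim 60 high, flat inner floor 4 above its underside, 0.8 kg. Straight level black handle along its own +x (roughly to the robot), 20 wide, 14 thick, centred 43 above the underside, 75 to 197 from the axis. Origin: centre of underside; z up.
- milk_pan: Small red milk pan to be moved, upright: outer diameter 90, wall 4, rim 85 high, about 0.24 kg. Straight level dark wooden handle along its own +x (roughly to the robot at first), 16 wide, 14 thick, centred 76 above the underside, 45 to 157 from the axis; pinch it from above across its width, 85 from the axis. Origin: centre of underside; z up. Nested, its handle passes above the saucepan rim.
- milk_handle_end (a point): Point near the free end of the milk pan's handle: on the handle's centre line, 150 from the pan's axis along its +x, 76 above its underside.
- cup: Bystander: white ceramic cup, rim diameter 76, 85 high, with an ear handle at its own +y (about 35 out). Origin: centre of the underside; z up. Leave alone.
- clip_jar: Bystander: closed clear glass jar with clip lid and orange seal, diameter 92, 124 high with its wire clip, whose buckle stands out to 53 from the axis. Origin: centre of the underside; z up. Leave alone.

How it is judged:
On the way:
1. the milk pan is lifted clear, upright, held in the fingers (height (world z) of milk_pan above 0.065 m and angle between milk_pan's own z axis and vertical below 0.6 rad and contact force between the fingers and milk_pan above 0.5 N), for 0.1 s.
At the end, for the whole second after the job is handed in: Milk pan inside the saucepan, flat on its floor (underside 0 to 12 mm above the saucepan's, axes within 32 mm, both upright within 5 degrees), handle on the same side as the saucepan's, 25 to 65 degrees from it either way; saucepan within 50 mm of its start; at rest, released (horizontal distance between milk_pan and big_pan below 0.032 m and z of milk_pan in the frame of big_pan between -0.002 and 0.012 m and angle between each of milk_pan, big_pan's own z axis and vertical below 0.1 rad and angle between the x axis of milk_pan and the x axis of big_pan, either way round between 0.436333 and 1.13446 rad and x of milk_handle_end in the frame of big_pan above 0 m and distance of big_pan from where it was at the start of the episode below 0.05 m and linear speed of each of milk_pan, big_pan below 0.02 m/s); the robot touches nothing.
It fails at once if the milk pan is dropped: falling free of the fingers while more than 30 mm above the shelf (height (world z) of milk_pan above 0.03 m and contact force between the fingers and milk_pan below 0.01 N and linear speed of milk_pan above 0.3 m/s).
It fails at once if the cup is moved more than 30 mm or tipped (distance of cup from where it was at the start of the episode above 0.03 m or angle between cup's own z axis and vertical above 0.35 rad).
It fails at once if the jar is moved more than 30 mm or tipped (distance of clip_jar from where it was at the start of the episode above 0.03 m or angle between clip_jar's own z axis and vertical above 0.35 rad).
It also fails if it takes over 42 s, if anything falls off the work surface, if the arm or the gripper's body presses on something with over 40 N, if the wrist force passes 120 N, or if a joint passes its speed limit or range.

ROBOT

A 6-joint arm with a two-finger parallel gripper is mounted at the origin on the work surface. World frame = base frame: x ahead of the robot, y to its left, z up, the work surface at z = 0. Lengths are in m, angles in rad, forces in N, time in s.
With the tool pointing down it reaches from about 0.35 to 0.85 m from the base axis. Payload 8.1 kg.
Tool frame: the origin (TCP) lies at the very end of the fingers, on their centre line; the grasp point (between the pads) lies 19 mm behind it (robot.grip_depth is the distance from the TCP to the grasp point, in m); z points along the fingers, y is the line along which they close (so a half turn about z gives the same grasp; the last joint's range is limited). The gripper opens to 93 mm and grips with 3 to 60 N. Pads are 15 mm wide; open, the fingers measure 128 mm over their backs; the gripper's body (75 mm by 188 mm) begins 65 mm behind the grasp point.
Start: joints at [-1.248, 0.13, 1.488, -0, 1.523, -0.085], TCP at [0.238, -0.551, 0.18] pointing down, gripper open.
Joint ranges: [-2.96, 2.96], [-0.89, 2.26], [0.02, 2.5], [-1.34, 4.48], [0, 2.73], [-2.66, 2.66]. Speed limits (rad/s): [2.39, 2.39, 2.79, 3.14, 3.14, 3.14].

INTERFACE

Orientations are given as a rotation vector (axis times angle).
In Python, from plant import robot gives the robot as it stands. The module is installed in compiled form; this text tells all that it offers.
- The arm moves only by the shell command python3 -m jog 'ROWS' [FORCE]. ROWS is JSON, a list that holds one entry, the list of rows, each a list of 7 numbers: the turn, a rotation vector about the tool's x, y, z in degrees, then the shift along the tool's x, y, z in cm, then the finger opening in cm, from 0 to 9.3. A call has 1 to 5 rows; each row shifts and turns the commanded pose from where the row before left it, along the tool's axes as they then stand; what a row does not reach is not made up. A row lasts 1/12 s, in which the tool goes at most 41.7 mm and 7.16 degrees, less where a joint would pass 70% of its speed; a pose out of reach is approached as far as the arm can. A call is refused whole if a number of a shift passes 4.17 or a number of a turn 7.16, either way. A call with a gripper value outside its range is refused whole. The fingers move at their own pace and stop on an object; FORCE is the grip in N (left out, the last holds). Time passes only in rows, so rows that do not move let the fingers close. It gives the time, the measured TCP pose, the force and the opening at its end, in the units of the state.
- robot.read_state(): the state, without advancing time (a new reading comes with each control period).
- robot.read_camera(name): name is "scene" or "top"; returns a dict with "img" (420x560x3 uint8, red, green, blue), "fx", "fy", "cx", "cy" (pixels), "extrinsics" (4x4, takes a point from camera to world coordinates). Camera axes: x right, y up, looking along -z (the intrinsics and any distortion apply to the point x, -y, -z); pixel columns grow to the right and rows downward; lengths in m; the calibration is good to about 2 mm. A picture is of the moment at which its call begins. There is no depth.
- robot.close_job(): hands the job in, once; it reports no verdict.
Trained networks look in a picture, given as the dict that the camera call returned (one of the last four; its "shot" number tells which), for a name from the list of things; names that differ only in an ending like _2 or _b are one class to them, and where a whole thing is asked for, a point or a joint stands for the part that bears it (a point fixed in the world has none). Each returns a list of dicts, best first, with "confidence" (0 to 1); they miss things now and then, are a little off and sometimes report something else, mostly with a low value. They report only what shows in the picture. A call takes as long as a camera call.
- robot.masks_of(picture, label): "pixels" (420x560 bool, what is visible of it) and "point" ([column, row] in pixels, amid what is visible of it).
- robot.pinpoint(picture, label): "point" ([column, row] in pixels: a listed point, or the origin of a listed thing).
The state is a dict: "t": time; "q": joint angles; "dq": joint speeds; "joint_torque": joint torques, N m; "tool_pos": TCP position; "orientation": TCP orientation; "force": force on the tool from outside, world axes, zero at the start; "wrist_torque": the same for the moment, N m; "opening": finger opening in m.
Only numpy, scipy, OpenCV 4.12 (cv2) and the standard library are available. Lean on these libraries where they do the work, as an engineer would, in place of code of your own. Each camera call takes 0.05 s, during which the arm holds its last target. There are 200 camera calls.

## Working session

There is one attempt and no reset: what is moved stays moved. The work goes in short steps, Python scripts to look and compute and a shell command to move; the robot and the scene stay as the last step left them, time stands still between calls to the robot, and variables do not carry over. Pictures are saved under pics/ and viewed, on a budget of 10 in all, crops included, one or two more only if the job needs it, and the job is handed in when it is done.

```bash
mkdir -p pics; cat > h.py <<'E'
import numpy as np, cv2
from plant import robot
from scipy.spatial.transform import Rotation as R
def ray(p,uv):
    E=np.array(p["extrinsics"]);d=np.array([(uv[0]-p["cx"])/p["fx"],-(uv[1]-p["cy"])/p["fy"],-1.])
    return E[:3,3],E[:3,:3]@d
def onz(p,uv,z):
    o,d=ray(p,uv);return o+d*(z-o[2])/d[2]
def tri(a,ua,b,ub):
    o1,d1=ray(a,ua);o2,d2=ray(b,ub);d1/=np.linalg.norm(d1);d2/=np.linalg.norm(d2)
    s=np.linalg.lstsq(np.c_[d1,-d2],o2-o1,rcond=None)[0]
    return (o1+s[0]*d1+o2+s[1]*d2)/2,np.linalg.norm(o1+s[0]*d1-o2-s[1]*d2)
E
cat > look.py <<'E'
import sys
from h import *
n=sys.argv[1];np.set_printoptions(precision=4,suppress=True)
P={c:robot.read_camera(c) for c in("top","scene")}
for c in P:cv2.imwrite(f"pics/{n}_{c}.png",P[c]["img"][:,:,::-1])
print([k for k in P["top"]])
for l,z in(("big_pan",0),("milk_pan",0),("milk_handle_end",.076),("cup",0),("clip_jar",0)):
    u={}
    for c in P:
        r=robot.pinpoint(P[c],l)
        if r:u[c]=r[0]["point"];print(l,c,np.array(u[c]),round(r[0]["confidence"],2),onz(P[c],u[c],z))
    if len(u)==2:print("  tri",*tri(P["top"],u["top"],P["scene"],u["scene"]))
s=robot.read_state();print(s["t"],s["q"],s["tool_pos"],s["orientation"],s["opening"],s["force"])
print(R.from_rotvec(s["orientation"]).as_matrix())
E
python3 look.py a; python3 -c "
import cv2,numpy as np
a=[cv2.imread(f'pics/a_{c}.png') for c in('top','scene')]
cv2.imwrite('pics/a.png',cv2.resize(np.hstack(a),(800,300)))"
```

```text
['img', 'fx', 'fy', 'cx', 'cy', 'extrinsics', 'shot']
big_pan top [396.7 220.1] 0.59 [ 0.5395 -0.2423  0.    ]
milk_pan top [138.  237.4] 0.98 [0.5078 0.3199 0.    ]
milk_pan scene [388.  207.1] 0.92 [0.5141 0.3131 0.    ]
  tri [ 0.5081  0.3193 -0.0079] 0.006395532627065473
milk_handle_end top [172.5 293.1] 0.59 [0.3969 0.2235 0.076 ]
milk_handle_end scene [345.7 155.6] 0.57 [0.3889 0.2171 0.076 ]
  tri [0.3982 0.2171 0.0877] 0.006225882904968296
cup top [379.2 133.3] 0.98 [ 0.7345 -0.2105  0.    ]
cup scene [184.2 308.1] 0.74 [ 0.7333 -0.2198  0.    ]
  tri [ 0.7343 -0.2152 -0.0001] 0.009158190187490603
clip_jar top [205.  143.2] 0.78 [0.7143 0.1776 0.    ]
clip_jar scene [353.4 282.1] 0.63 [0.7157 0.1786 0.    ]
  tri [ 0.7149  0.1784 -0.0018] 0.0010239952244725918
0.6 [-1.2484  0.1304  1.4882  0.      1.523  -0.0854] [ 0.238  -0.5508  0.1802] [3.0765 0.6361 0.    ] 0.09299122562861568 [-1.4759  0.2906  0.02  ]
[[ 0.918   0.3966  0.    ]
 [ 0.3966 -0.918  -0.    ]
 [ 0.      0.     -1.    ]]
```

View pics/a_top.png

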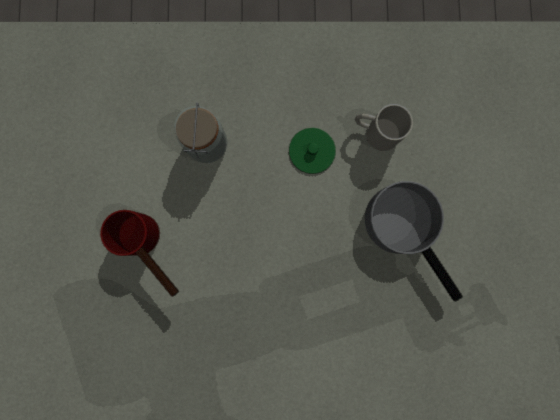

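View pics/a_scene.png

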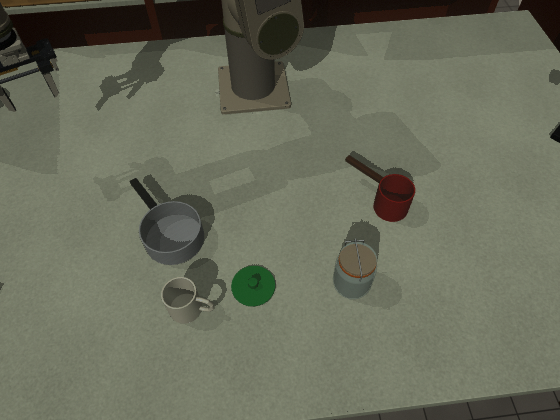

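The top view shows the milk pan rim centred near (124,233) with its handle ending at (175,293). The saucepan rim is centred near (404,218), with its handle ending at (458,297). The jar is at (197,130) and the cup at (393,124), and there is an unlisted green lid at (312,151).

```bash
cat > m.py <<'E'
from h import *
np.set_printoptions(precision=4,suppress=True)
p=robot.read_camera("top");s=robot.read_camera("scene")
for l in("big_pan","milk_pan"):
    r=robot.masks_of(p,l)[0];m=r["pixels"].astype(np.uint8);ys,xs=np.nonzero(m);print(l,r["confidence"],xs.min(),xs.max(),ys.min(),ys.max())
    # handle axis: brute fit of model outline
    zr,rr=(.06,.075) if l=="big_pan" else (.085,.045)
    zh,w,r0,r1=(.05,.02,.075,.197) if l=="big_pan" else (.083,.016,.045,.157)
    E=np.array(p["extrinsics"]);Ri=E[:3,:3].T
    def proj(X):
        c=(X-E[:3,3])@Ri.T
        return np.c_[p["cx"]+p["fx"]*c[:,0]/-c[:,2],p["cy"]-p["fy"]*c[:,1]/-c[:,2]]
    a=np.linspace(0,2*np.pi,60)
    def model(v):
        x,y,t=v;im=np.zeros(m.shape,np.uint8);c,sn=np.cos(t),np.sin(t);rad=rr
        pts=[]
        for z in(0,zr):pts.append(proj(np.c_[x+rr*np.cos(a),y+rr*np.sin(a),0*a+z]))
        h=cv2.convexHull(np.vstack(pts).astype(np.float32))
        cv2.fillPoly(im,[np.round(h*16).astype(np.int32)],1,shift=4)
        Q=[]
        for zz in(zh,zh-.014):
            Q.append(proj(np.array([[x+q*c-k*sn,y+q*sn+k*c,zz] for q in(r0-.005,r1) for k in(-w/2,w/2)])))
        h=cv2.convexHull(np.vstack(Q).astype(np.float32))
        cv2.fillPoly(im,[np.round(h*16).astype(np.int32)],1,shift=4);return im
    from scipy.optimize import differential_evolution
    ctr=(.5395,-.2423) if l=="big_pan" else (.508,.319)
    f=lambda v:np.sum(model(v)!=m)
    o=differential_evolution(f,[(ctr[0]-.03,ctr[0]+.03),(ctr[1]-.03,ctr[1]+.03),(-3.14,-1) if l=="milk_pan" else (-3.14,-1)],seed=1,maxiter=60)
    x,y,t=o.x;print(o.x,np.degrees(t),o.fun,m.sum())
    print(" pinch pt",x+.085*np.cos(t),y+.085*np.sin(t))
E
python3 m.py
```

```text
big_pan 0.96 365 461 181 300
[ 0.5428 -0.2465 -2.5904] -148.4213479537282 254.0 5204
 pinch pt 0.4703663431480328 -0.29096717842701697
milk_pan 0.62 100 178 210 296
[ 0.5144  0.3182 -2.435 ] -139.51267372219212 171.0 2730
 pinch pt 0.4497962912152054 0.2630113133822087
```

```bash
python3 -m jog '[[[0,0,-5.7,0,0,0,9.3],[0,0,-5.7,0,0,0,9.3],[0,0,-5.7,0,0,0,9.3],[0,0,0,4,0,0,9.3],[0,0,0,4,0,0,9.3]]]' 60
python3 -m jog '[[[0,0,0,4,0,0,9.3],[0,0,0,4,0,0,9.3],[0,0,0,4,0,0,9.3],[0,0,0,4,0,0,9.3],[0,0,0,4,0,0,9.3]]]'
python3 -m jog '[[[0,0,0,4,0,0,9.3],[0,0,0,2.2,-3,0,9.3],[0,0,0,2.2,-3,0,9.3],[0,0,0,2.2,-3,0,9.3],[0,0,0,2.2,-3,0,9.3]]]'
python3 -m jog '[[[0,0,0,2.2,-3,0,9.3],[0,0,0,2.2,-3,0,9.3],[0,0,0,2.2,-3,0,9.3],[0,0,0,2.2,-3,0,9.3],[0,0,0,2.2,-3,0,9.3]]]'
python3 -m jog '[[[0,0,0,2.2,-3,0,9.3],[0,0,0,2.2,-3,0,9.3],[0,0,0,2.2,-3,0,9.3],[0,0,0,0,0,0,9.3]]]'
python3 look.py b | tail -4
```

```text
t: 1.22
tool_pos: [0.298, -0.4993, 0.18]
orientation: [2.949, 1.082, -0.0]
force: [1.0, 0.9, -0.2]
opening: 0.0926
t: 1.63
tool_pos: [0.4523, -0.3676, 0.1804]
orientation: [2.947, 1.086, 0.0]
force: [0.8, -0.4, 0.2]
opening: 0.0931
t: 2.05
tool_pos: [0.4702, -0.193, 0.1799]
orientation: [-2.947, -1.086, 0.0]
force: [0.1, 0.9, -0.1]
opening: 0.0927
t: 2.47
tool_pos: [0.4564, -0.0076, 0.1804]
orientation: [2.948, 1.086, 0.001]
force: [1.3, 0.3, -0.2]
opening: 0.0929
t: 2.8
tool_pos: [0.4478, 0.1079, 0.1804]
orientation: [-2.943, -1.094, -0.002]
force: [0.7, -0.1, 0.5]
opening: 0.0928
3.4 [ 0.1109 -0.2573  1.8596  0.      1.5394  0.9767] [0.4488 0.1015 0.1801] [-2.9484 -1.0846  0.0001] 0.0931612292189995 [-0.2242  0.0838 -0.7673]
[[ 0.7616  0.648  -0.0001]
 [ 0.648  -0.7616  0.    ]
 [-0.     -0.0001 -1.    ]]
```

```bash
python3 -m jog '[[[0,0,0,2.62,-3.05,0,9.3],[0,0,0,2.62,-3.05,0,9.3],[0,0,0,2.62,-3.05,0,9.3],[0,0,0,2.62,-3.05,0,9.3],[0,0,0,0,0,3,9.3]]]'
python3 -m jog '[[[0,0,0,0,0,3,9.3],[0,0,0,0,0,0,9.3]]]'
python3 look.py c | tail -4
python3 -c "
import cv2
a=cv2.imread('pics/c_top.png')[160:340,60:260];b=cv2.imread('pics/c_scene.png')[80:260,300:500]
import numpy as np;cv2.imwrite('pics/c.png',cv2.resize(np.hstack([a,b]),(800,360),interpolation=cv2.INTER_CUBIC))"
```

```text
t: 3.82
tool_pos: [0.4522, 0.2706, 0.1562]
orientation: [-2.942, -1.091, -0.018]
force: [2.0, 0.6, 0.3]
opening: 0.0931
t: 3.98
tool_pos: [0.4452, 0.2618, 0.1138]
orientation: [2.946, 1.088, -0.015]
force: [-0.7, -0.8, -1.8]
opening: 0.093
4.5833 [ 0.4308 -0.0496  1.7825  0.      1.4079  1.2956] [0.4495 0.2629 0.1207] [-2.9478 -1.0861 -0.0013] 0.09290680858494497 [0.2213 0.0973 0.1049]
[[ 0.761   0.6488  0.0007]
 [ 0.6488 -0.761   0.0004]
 [ 0.0008  0.0002 -1.    ]]
```

View pics/c.png

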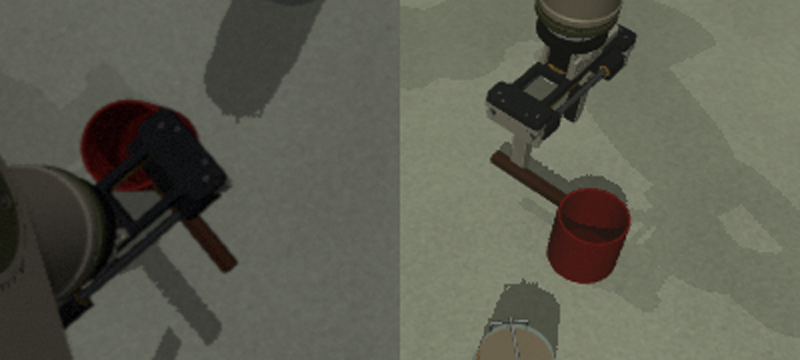

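The fingers straddle the handle, near (520,165) in the scene half. I'll lower and grip.

```bash
python3 -m jog '[[[0,0,0,0,0,2,9.3],[0,0,0,0,0,2,9.3],[0,0,0,0,0,1.2,9.3],[0,0,0,0,0,0.8,9.3],[0,0,0,0,0,0,9.3]]]'
python3 -m jog '[[[0,0,0,0,0,0,9.3],[0,0,0,0,0,0,3],[0,0,0,0,0,0,0],[0,0,0,0,0,0,0],[0,0,0,0,0,0,0]]]' 60
python3 -m jog '[[[0,0,0,0,0,0,0],[0,0,0,0,0,0,0],[0,0,0,0,0,0,0],[0,0,0,0,0,0,0],[0,0,0,0,0,0,0]]]'
```

```text
t: 5.0
tool_pos: [0.4477, 0.2623, 0.0581]
orientation: [2.948, 1.086, -0.006]
force: [0.1, 0.1, 0.1]
opening: 0.093
t: 5.42
tool_pos: [0.4497, 0.2632, 0.0609]
orientation: [-2.948, -1.086, -0.002]
force: [-1.0, -0.1, -0.0]
opening: 0.0708
t: 5.83
tool_pos: [0.4491, 0.2629, 0.0601]
orientation: [2.948, 1.086, -0.0]
force: [0.1, -0.2, 0.1]
opening: 0.0378
```

```bash
python3 -m jog '[[[0,0,0,0,0,0,0],[0,0,0,0,0,0,0],[0,0,0,0,0,0,0],[0,0,0,0,0,0,0],[0,0,0,0,0,0,0]]]'
python3 -m jog '[[[0,0,0,0,0,0,0],[0,0,0,0,0,0,0],[0,0,0,0,0,-0.7,0],[0,0,0,0,0,-1.5,0],[0,0,0,0,0,-2,0]]]'
python3 -m jog '[[[0,0,0,0,0,-2.5,0],[0,0,0,0,0,-2.5,0],[0,0,0,0,0,-2,0],[0,0,0,0,0,0,0],[0,0,0,0,0,0,0]]]'
python3 look.py d
python3 -c "
import cv2
a=cv2.imread('pics/d_top.png')[120:340,40:280];b=cv2.imread('pics/d_scene.png')[60:280,290:530]
import numpy as np;cv2.imwrite('pics/d.png',cv2.resize(np.hstack([a,b]),(800,366),interpolation=cv2.INTER_CUBIC))"
```

```text
t: 6.25
tool_pos: [0.4492, 0.2629, 0.0602]
orientation: [-2.948, -1.086, -0.0]
force: [-0.3, 0.3, 0.0]
opening: 0.0044
t: 6.67
tool_pos: [0.4479, 0.2623, 0.1014]
orientation: [2.948, 1.086, -0.005]
force: [-0.2, 0.0, -0.2]
opening: 0.0001
t: 7.08
tool_pos: [0.4503, 0.2635, 0.1742]
orientation: [-2.947, -1.086, -0.006]
force: [-0.0, 0.8, -0.5]
opening: 0.0004
['img', 'fx', 'fy', 'cx', 'cy', 'extrinsics', 'shot']
big_pan top [399.6 218.3] 0.96 [ 0.5434 -0.2488 -0.    ]
big_pan scene [174.  238.6] 0.96 [ 0.5424 -0.2456  0.    ]
  tri [ 0.5434 -0.2465  0.0024] 0.0029202646096529467
milk_pan top [139.7 235.6] 0.88 [0.5116 0.3163 0.    ]
milk_handle_end top [172.7 290. ] 0.56 [0.4028 0.2232 0.076 ]
milk_handle_end scene [346.  158.6] 0.93 [0.3992 0.2158 0.076 ]
  tri [0.4035 0.2179 0.0819] 0.007112679884254401
cup top [383.5 133. ] 0.79 [ 0.7351 -0.2202  0.    ]
cup scene [184.6 307.3] 0.59 [ 0.7314 -0.2189  0.    ]
  tri [ 0.7336 -0.2183  0.0051] 0.0007041603110202821
clip_jar top [205.  143.2] 0.88 [0.7143 0.1776 0.    ]
clip_jar scene [353.7 282. ] 0.63 [0.7155 0.1793 0.    ]
  tri [ 0.7149  0.1787 -0.0016] 0.001759458891436236
7.6833 [ 0.431  -0.0816  1.7186 -0.      1.5049  1.2956] [0.4491 0.2629 0.1719] [ 2.9477  1.0864 -0.0005] 0.000449293846244103 [0.4775 0.4822 0.1064]
[[ 0.7608  0.649  -0.0003]
 [ 0.649  -0.7608 -0.0002]
 [-0.0003 -0.0001 -1.    ]]
```

View pics/d.png

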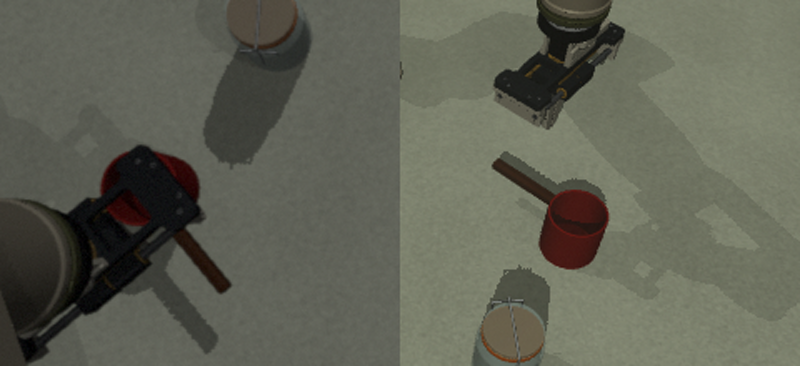

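The fingers closed on nothing (opening 0) and the pan is still on the shelf with its handle free. I'll project the TCP and the grasp line into the images to find the offset.

```bash
cat > pr.py <<'E'
from h import *
np.set_printoptions(precision=4,suppress=True)
s=robot.read_state();T=np.array(s["tool_pos"]);Rm=R.from_rotvec(s["orientation"]).as_matrix()
out=[]
for c,(r,q) in(("top",(120,40)),("scene",(30,270))):
    p=robot.read_camera(c);E=np.array(p["extrinsics"]);im=p["img"][:,:,::-1].copy()
    im=cv2.resize(im,None,fx=2,fy=2,interpolation=cv2.INTER_CUBIC)
    print(c,E[:3,3],p["fx"],p["cx"],p["cy"])
    def pj(X):
        k=E[:3,:3].T@(np.array(X)-E[:3,3]);return (p["cx"]+p["fx"]*k[0]/-k[2],p["cy"]-p["fy"]*k[1]/-k[2])
    def ln(A,B,col):
        a,b=[tuple(int(2*v) for v in pj(X)) for X in(A,B)];cv2.line(im,a,b,col,1)
    ln(T,T-Rm[:,2]*.084,(0,255,255))
    for d in(-.046,.046):ln(T+Rm[:,1]*d,T+Rm[:,1]*d-Rm[:,2]*.05,(255,255,0))
    ln(T,[T[0],T[1],.08],(0,255,0));
    t=-2.435;C=np.array([.5144,.3182,.083]);u=np.array([np.cos(t),np.sin(t),0])
    ln(C+.045*u,C+.157*u,(255,0,255))
    out.append(im[2*r:2*r+500,2*q:2*q+400])
cv2.imwrite("pics/pr.png",np.hstack(out))
E
python3 pr.py
```

```text
top [0.4801 0.0198 0.8282] 381.04938939364763 284.2825808369019 213.41578938080067
scene [ 1.1758 -0.0399  0.9968] 462.03134376967694 278.5281256290282 211.52016802599883
```

View pics/pr.png

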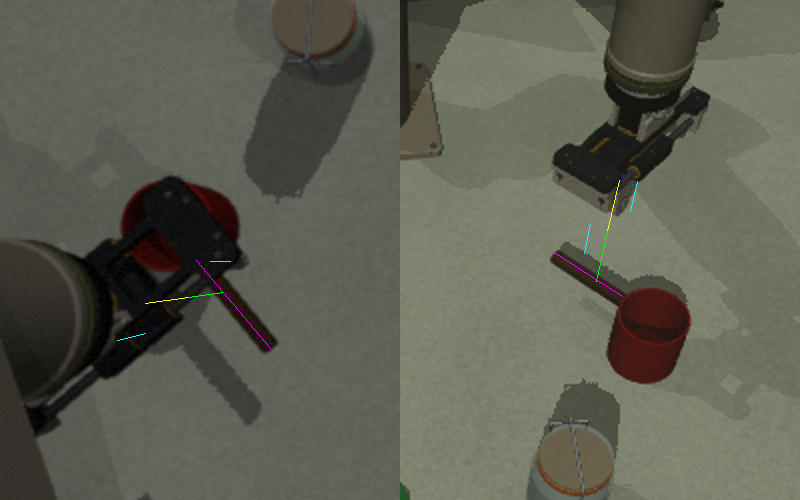

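```bash
python3 -c "
import cv2,numpy as np
o=[cv2.resize(cv2.imread(f'pics/{n}_scene.png')[60:180,320:440],(400,400),interpolation=cv2.INTER_CUBIC) for n in 'cd']
cv2.imwrite('pics/z.png',np.clip(np.hstack(o)*1.8,0,255))"
```

```text
[ WARN:0@0.047] global loadsave.cpp:1063 imwrite_ Unsupported depth image for selected encoder is fallbacked to CV_8U.
```

View pics/z.png

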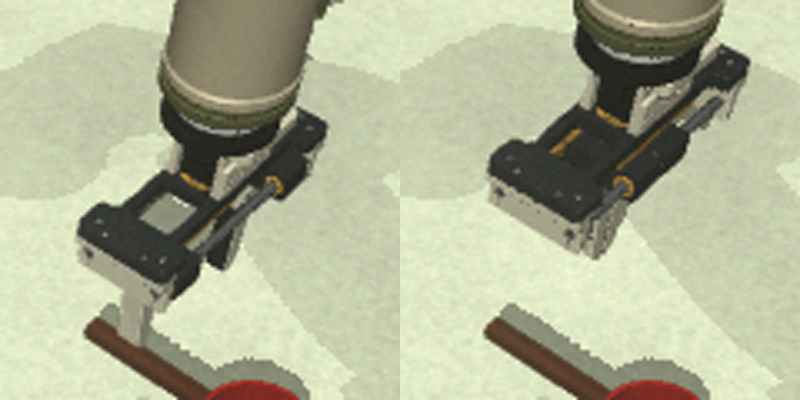

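```bash
python3 - <<'E'
from h import *
p=robot.read_camera("scene");E=np.array(p["extrinsics"])
def pj(X):
    k=E[:3,:3].T@(np.array(X)-E[:3,3]);return np.round((p["cx"]+p["fx"]*k[0]/-k[2],p["cy"]-p["fy"]*k[1]/-k[2]),1)
T=np.array([.4495,.2629,.1207]);y=np.array([.6488,-.761,0])
Tc=np.array([.4491,.2629,.1719])
for n,X in (("c",T+y*.0465),("c back",T+y*.064),("closed",Tc),("closed grip",Tc+[0,0,.019]),("closed pos +20",Tc+[0,0,.04])):
    q=pj(X);print(n,q,"zpng",(q-[320,60])*3.333)
print(robot.read_state()["joint_torque"])
E
```

```text
c [359.2 170.8] zpng [130.6536 369.2964]
c back [354.8 174.9] zpng [115.9884 382.9617]
closed [373.8 145.9] zpng [179.3154 286.3047]
closed grip [375.  140.4] zpng [183.315  267.9732]
closed pos +20 [376.5 134.1] zpng [188.3145 246.9753]
[-1.13810780e-03 -4.48482513e+01 -4.91031146e+01  3.56166030e-02
 -7.05089746e-02 -3.02934416e-05]
```

The visible fingertips lie about 28 px (zoomed) above the projected TCP in both pictures. So the tips probably sit about 25–30 mm higher than I assumed and closed above the handle. I'll reopen, lower to the same height and look before gripping.

```bash
python3 -m jog '[[[0,0,0,0,0,0,9.3],[0,0,0,0,0,0,9.3],[0,0,0,0,0,0,9.3],[0,0,0,0,0,0,9.3],[0,0,0,0,0,0,9.3]]]'
python3 -m jog '[[[0,0,0,0,0,0,9.3],[0,0,0,0,0,0,9.3],[0,0,0,0,0,0,9.3],[0,0,0,0,0,0,9.3],[0,0,0,0,0,0,9.3]]]'
python3 -m jog '[[[0,0,0,0,0,3,9.3],[0,0,0,0,0,3,9.3],[0,0,0,0,0,3,9.3],[0,0,0,0,0,2,9.3],[0,0,0,0,0,0,9.3]]]'
python3 - <<'E'
from h import *
p=robot.read_camera("scene");robot.read_camera("scene");p=robot.read_camera("scene");E=np.array(p["extrinsics"])
s=robot.read_state();print(s["tool_pos"],s["opening"])
T=np.array(s["tool_pos"]);Y=R.from_rotvec(s["orientation"]).as_matrix()[:,1]
im=np.clip(cv2.resize(p["img"][90:230,320:460,::-1],(600,600),interpolation=cv2.INTER_CUBIC)*1.8,0,255).astype(np.uint8)
for d in(-.0465,0,.0465):
    k=E[:3,:3].T@(T+Y*d-E[:3,3]);u=(p["cx"]+p["fx"]*k[0]/-k[2]-320,p["cy"]-p["fy"]*k[1]/-k[2]-90)
    cv2.circle(im,tuple(int(v*600/140) for v in u),4,(255,0,255),1)
cv2.imwrite("pics/e.png",im)
E
```

```text
t: 8.25
tool_pos: [0.4492, 0.2629, 0.1722]
orientation: [2.948, 1.087, 0.0]
force: [-0.3, -1.3, -0.7]
opening: 0.029
t: 8.67
tool_pos: [0.4492, 0.263, 0.1722]
orientation: [-2.948, -1.086, -0.0]
force: [-0.4, -0.4, 0.3]
opening: 0.0623
t: 9.08
tool_pos: [0.4454, 0.2612, 0.0569]
orientation: [2.947, 1.086, -0.013]
force: [-1.6, -0.2, -1.2]
opening: 0.0922
[0.44991484 0.2632793  0.06348033] 0.09309551343234124
```

View pics/e.png

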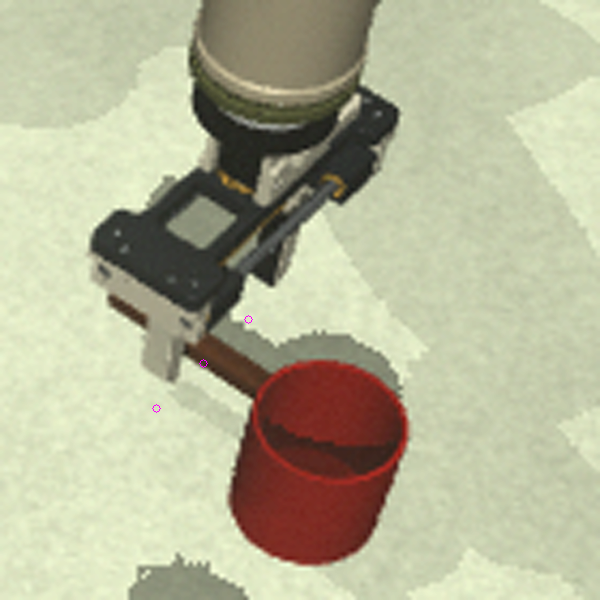

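The front fingertip shows at (160,375) against a predicted (156,408), and the back tip at (270,283) against (248,320). That fits tips about 27 mm higher than reported and at handle level, so I'll go 3 cm lower and grip.

```bash
python3 -m jog '[[[0,0,0,0,0,1,9.3],[0,0,0,0,0,1,9.3],[0,0,0,0,0,0.8,9.3],[0,0,0,0,0,0,9.3],[0,0,0,0,0,0,0]]]' 60
python3 -m jog '[[[0,0,0,0,0,0,0],[0,0,0,0,0,0,0],[0,0,0,0,0,0,0],[0,0,0,0,0,0,0],[0,0,0,0,0,0,0]]]'
python3 -m jog '[[[0,0,0,0,0,0,0],[0,0,0,0,0,0,0],[0,0,0,0,0,0,0],[0,0,0,0,0,0,0],[0,0,0,0,0,0,0]]]'
python3 -m jog '[[[0,0,0,0,0,0,0],[0,0,0,0,0,0,0]]]'
```

```text
t: 9.65
tool_pos: [0.4485, 0.2626, 0.0333]
orientation: [2.948, 1.086, -0.003]
force: [-0.4, 0.8, 0.6]
opening: 0.0898
t: 10.07
tool_pos: [0.4494, 0.263, 0.0344]
orientation: [-2.948, -1.087, -0.001]
force: [-0.4, 0.5, 0.1]
opening: 0.0575
t: 10.48
tool_pos: [0.4492, 0.2629, 0.0341]
orientation: [-2.948, -1.086, 0.0]
force: [0.6, 0.8, -0.2]
opening: 0.0245
t: 10.65
tool_pos: [0.4492, 0.2629, 0.0341]
orientation: [2.948, 1.086, 0.0]
force: [0.1, 0.0, 0.1]
opening: 0.0152
```

Stopped near 16 mm, which is the handle width. Next: let the grip build, then lift slightly.

```bash
python3 -m jog '[[[0,0,0,0,0,0,0],[0,0,0,0,0,0,0],[0,0,0,0,0,0,0],[0,0,0,0,0,-0.5,0],[0,0,0,0,0,-0.8,0]]]'
python3 -m jog '[[[0,0,0,0,0,-1,0],[0,0,0,0,0,-1,0],[0,0,0,0,0,-1,0],[0,0,0,0,0,0,0],[0,0,0,0,0,0,0]]]'
python3 - <<'E'
from h import *
p=robot.read_camera("scene");p=robot.read_camera("scene")
s=robot.read_state();print(s["tool_pos"],s["opening"],s["force"],s["wrist_torque"])
im=np.clip(cv2.resize(p["img"][90:230,320:460,::-1],(500,500),interpolation=cv2.INTER_CUBIC)*1.8,0,255).astype(np.uint8)
cv2.imwrite("pics/f.png",im)
E
```

```text
t: 11.07
tool_pos: [0.4478, 0.2623, 0.0462]
orientation: [2.948, 1.086, -0.005]
force: [0.7, 0.8, -2.4]
opening: 0.0153
t: 11.48
tool_pos: [0.4502, 0.2634, 0.0785]
orientation: [-2.948, -1.086, -0.004]
force: [-0.3, 0.7, -3.3]
opening: 0.0154
[0.44900116 0.26285634 0.07693154] 0.015018541201499714 [-0.44091364  0.41840479 -2.8563635 ] [-0.20117307  0.15144593  0.04954515]
```

View pics/f.png

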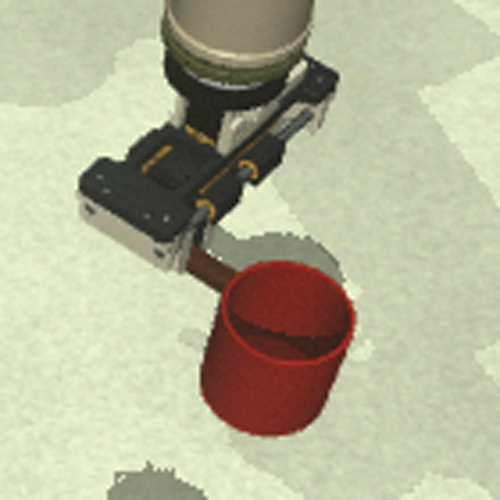

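Held: opening 15 mm, about 2.4–3 N of load, and the pan looks upright, rim at (290,310). I'll lift and carry it to above the saucepan.

```bash
python3 -m jog '[[[0,0,0,0,0,-1,0],[0,0,0,0,0,-2,0],[0,0,0,0,0,-2,0],[0,0,0,0,0,-1.5,0],[0,0,0,-0.55,0.83,-0.5,0]]]'
python3 -m jog '[[[0,0,0,-1.1,1.67,0,0],[0,0,0,-1.65,2.5,0,0],[0,0,0,-1.65,2.5,0,0],[0,0,0,-1.65,2.5,0,0],[0,0,0,-1.65,2.5,0,0]]]'
python3 -m jog '[[[0,0,0,-1.65,2.5,0,0],[0,0,0,-1.65,2.5,0,0],[0,0,0,-1.65,2.5,0,0],[0,0,0,-1.65,2.5,0,0],[0,0,0,-1.65,2.5,0,0]]]'
python3 -m jog '[[[0,0,0,-1.65,2.5,0,0],[0,0,0,-1.65,2.5,0,0],[0,0,0,-1.65,2.5,0,0],[0,0,0,-1.65,2.5,0,0],[0,0,0,-1.65,2.5,0,0]]]'
python3 -m jog '[[[0,0,0,-1.65,2.5,0,0],[0,0,0,-1.65,2.5,0,0],[0,0,0,-1.65,2.5,0,0],[0,0,0,-1.65,2.5,0,0],[0,0,0,-1.1,1.67,0,0]]]'
python3 -m jog '[[[0,0,0,-0.4,0.6,0,0],[0,0,-3,0,0,0,0],[0,0,-6,0,0,0,0],[0,0,-6,0,0,0,0],[0,0,-6,0,0,0,0]]]'
python3 -m jog '[[[0,0,-6,0,0,0,0],[0,0,-6,0,0,0,0],[0,0,-3.1,0,0,0,0],[0,0,0,0,0,0,0],[0,0,0,0,0,0,0]]]'
```

```text
t: 12.0
tool_pos: [0.4516, 0.2546, 0.1503]
orientation: [-2.946, -1.088, -0.006]
force: [0.9, -0.2, -3.1]
opening: 0.0151
t: 12.42
tool_pos: [0.4668, 0.1123, 0.1464]
orientation: [2.947, 1.087, -0.002]
force: [1.7, 0.2, -3.0]
opening: 0.0153
t: 12.83
tool_pos: [0.485, -0.0364, 0.1465]
orientation: [-2.948, -1.086, 0.002]
force: [1.9, 0.3, -3.1]
opening: 0.0151
t: 13.25
tool_pos: [0.5032, -0.185, 0.1464]
orientation: [-2.947, -1.086, 0.002]
force: [0.2, 0.2, -3.1]
opening: 0.0152
t: 13.67
tool_pos: [0.5201, -0.3249, 0.1462]
orientation: [-2.948, -1.084, 0.002]
force: [0.3, -0.3, -2.9]
opening: 0.0156
t: 14.08
tool_pos: [0.5214, -0.3286, 0.1463]
orientation: [-2.695, -1.612, 0.001]
force: [-0.0, -0.2, -3.3]
opening: 0.0156
t: 14.5
tool_pos: [0.5218, -0.3286, 0.1467]
orientation: [-2.467, -1.944, 0.0]
force: [-0.2, -0.2, -1.8]
opening: 0.015
```

```bash
python3 look.py g; python3 -c "
import cv2,numpy as np
o=[cv2.resize(im,(400,400),interpolation=cv2.INTER_CUBIC) for im in (cv2.imread('pics/g_top.png')[120:340,330:550],cv2.imread('pics/g_scene.png')[120:340,60:280])]
cv2.imwrite('pics/g.png',np.clip(np.hstack(o)*1.8,0,255).astype(np.uint8))"
```

```text
['img', 'fx', 'fy', 'cx', 'cy', 'extrinsics', 'shot']
big_pan top [397.3 220.2] 0.87 [ 0.5393 -0.2436  0.    ]
big_pan scene [173.1 238.1] 0.92 [ 0.5406 -0.2478  0.    ]
  tri [ 0.5393 -0.2466 -0.0032] 0.0038275672222543317
milk_pan top [417.8 215.8] 0.92 [ 0.5485 -0.2892  0.    ]
milk_pan scene [165.7 216.7] 0.69 [ 0.4724 -0.268   0.    ]
  tri [ 0.5408 -0.2488  0.0988] 0.0067739249768203275
cup top [379.8 135.9] 0.86 [ 0.7285 -0.2116  0.    ]
cup scene [183.  309.4] 0.56 [ 0.7361 -0.2225  0.    ]
  tri [ 0.7319 -0.2199 -0.012 ] 0.00958853968405004
clip_jar top [209.4 142.9] 0.85 [0.715  0.1679 0.    ]
15.1 [-0.6451  0.1929  1.4792  0.      1.4695 -0.4104] [ 0.5223 -0.3289  0.1471] [-2.4662 -1.9462 -0.    ] 0.015514274476917502 [ 0.3428  0.107  -2.5674]
[[ 0.2325  0.9726 -0.    ]
 [ 0.9726 -0.2325  0.    ]
 [ 0.     -0.     -1.    ]]
```

View pics/g.png

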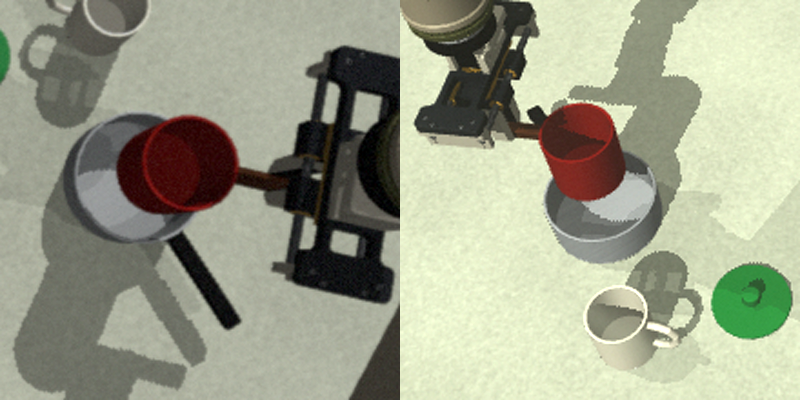

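The milk pan hangs over the saucepan, rim at (190,163) in the top half. Its triangulated axis is within 3 mm of the saucepan's and its handle is fanned to the side. Lowering now.

```bash
python3 -m jog '[[[0,0,0,0,0,1.5,0],[0,0,0,0,0,2,0],[0,0,0,0,0,2,0],[0,0,0,0,0,1.5,0],[0,0,0,0,0,1,0]]]'
python3 -m jog '[[[0,0,0,0,0,0.5,0],[0,0,0,0,0,0.4,0],[0,0,0,0,0,0.4,0],[0,0,0,0,0,0.3,0],[0,0,0,0,0,0,0]]]'
python3 -m jog '[[[0,0,0,0,0,0.3,0],[0,0,0,0,0,0.3,0],[0,0,0,0,0,0.2,0],[0,0,0,0,0,0,0],[0,0,0,0,0,0,0]]]'
```

```text
t: 15.52
tool_pos: [0.5213, -0.3282, 0.0649]
orientation: [-2.464, -1.945, 0.001]
force: [0.5, 0.7, -3.5]
opening: 0.0151
t: 15.93
tool_pos: [0.5224, -0.329, 0.0512]
orientation: [2.466, 1.946, 0.0]
force: [-0.5, -0.1, -2.7]
opening: 0.0153
t: 16.35
tool_pos: [0.5221, -0.3288, 0.0429]
orientation: [-2.466, -1.946, 0.0]
force: [-0.7, 1.2, -2.2]
opening: 0.0152
```

```bash
python3 -m jog '[[[0,0,0,0,0,0.1,0],[0,0,0,0,0,0.1,0],[0,0,0,0,0,0.1,0],[0,0,0,0,0,0,0],[0,0,0,0,0,0,0]]]'
python3 -m jog '[[[0,0,0,0,0,0.1,0],[0,0,0,0,0,0.1,0],[0,0,0,0,0,0,0],[0,0,0,0,0,0,0],[0,0,0,0,0,0,0]]]'
python3 look.py i; python3 -c "
import cv2,numpy as np
o=[cv2.resize(im,(400,400),interpolation=cv2.INTER_CUBIC) for im in (cv2.imread('pics/i_top.png')[120:340,330:550],cv2.imread('pics/i_scene.png')[140:300,90:250])]
cv2.imwrite('pics/i.png',np.clip(np.hstack(o)*1.8,0,255).astype(np.uint8))"
```

```text
t: 16.77
tool_pos: [0.5223, -0.3289, 0.0401]
orientation: [-2.466, -1.946, -0.0]
force: [0.6, -0.3, -3.0]
opening: 0.0155
t: 17.18
tool_pos: [0.5224, -0.3291, 0.0384]
orientation: [2.466, 1.946, 0.0]
force: [0.0, -0.2, -0.8]
opening: 0.0152
['img', 'fx', 'fy', 'cx', 'cy', 'extrinsics', 'shot']
big_pan scene [173.5 237. ] 0.59 [ 0.5375 -0.2469 -0.    ]
milk_pan top [398.9 220.5] 0.95 [ 0.5386 -0.2471  0.    ]
milk_pan scene [173.6 238. ] 0.71 [ 0.5405 -0.2466  0.    ]
  tri [ 0.5388 -0.2475 -0.0025] 0.0007624834931838108
cup top [379.6 133.9] 0.61 [ 0.7331 -0.2113  0.    ]
cup scene [186.7 309.4] 0.97 [ 0.7371 -0.2141  0.    ]
  tri [ 0.7348 -0.214  -0.0058] 0.0021284616285146382
clip_jar top [204.  143.7] 0.9 [0.7132 0.1798 0.    ]
clip_jar scene [353.7 280.6] 0.73 [0.712  0.1801 0.    ]
  tri [0.7128 0.1796 0.0017] 0.0002528946119807807
17.7833 [-0.6451  0.2825  1.5805 -0.      1.2784 -0.4106] [ 0.5223 -0.329   0.0382] [2.4659 1.9463 0.    ] 0.015138323930830892 [ 0.1031 -1.0393 -0.6392]
[[ 0.2323  0.9726  0.0001]
 [ 0.9726 -0.2323 -0.0001]
 [-0.0001  0.0001 -1.    ]]
```

View pics/i.png

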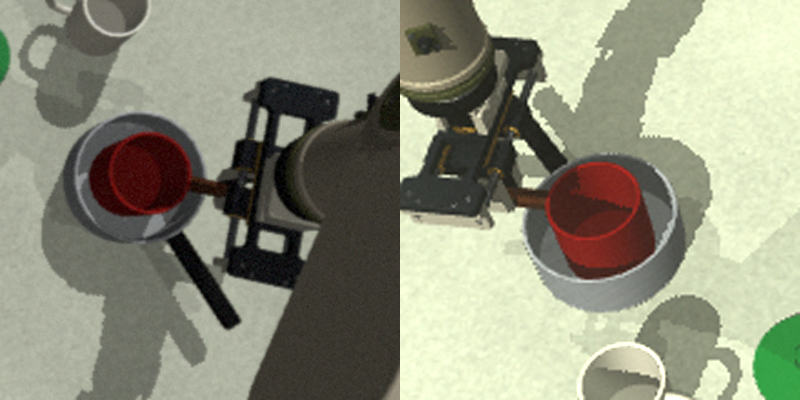

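The milk pan sits inside the saucepan, and the load moved off the wrist at the expected height. I'll press 1 mm, open partway and withdraw upward.

```bash
python3 -m jog '[[[0,0,0,0,0,0.1,0],[0,0,0,0,0,0,0],[0,0,0,0,0,0,1.5],[0,0,0,0,0,0,2],[0,0,0,0,0,0,3]]]' 5
python3 -m jog '[[[0,0,0,0,0,0,4.5],[0,0,0,0,0,0,4.5],[0,0,0,0,0,0,4.5],[0,0,0,0,0,0,4.5],[0,0,0,0,0,0,4.5]]]'
python3 -m jog '[[[0,0,0,0,0,0,4.5],[0,0,0,0,0,0,4.5],[0,0,0,0,0,-1,4.5],[0,0,0,0,0,-2,4.5],[0,0,0,0,0,-3,4.5]]]'
python3 -m jog '[[[0,0,0,0,0,-3,4.5],[0,0,0,0,0,-3,4.5],[0,0,0,-3,0,-1,4.5],[0,0,0,-3,0,0,4.5],[0,0,0,-3,0,0,4.5]]]'
python3 -m jog '[[[0,0,0,-3,0,0,4.5],[0,0,0,-3,0,0,4.5],[0,0,0,-3,0,0,4.5],[0,0,0,0,0,0,4.5],[0,0,0,0,0,0,4.5]]]'
python3 look.py j; sed -i 's/^for l in.*/for l in():/' /dev/null; python3 m.py; python3 -c "
import cv2,numpy as np
o=[cv2.resize(im,(400,400),interpolation=cv2.INTER_CUBIC) for im in (cv2.imread('pics/j_top.png')[120:340,330:550],cv2.imread('pics/j_scene.png')[140:300,90:250])]
cv2.imwrite('pics/j.png',np.clip(np.hstack(o)*1.8,0,255).astype(np.uint8))"
```

```text
t: 18.2
tool_pos: [0.5221, -0.3284, 0.0367]
orientation: [-2.465, -1.946, -0.0]
force: [0.1, 0.3, 0.1]
opening: 0.0229
t: 18.62
tool_pos: [0.5223, -0.3288, 0.037]
orientation: [-2.466, -1.946, -0.0]
force: [-0.1, 0.1, 0.6]
opening: 0.0449
t: 19.03
tool_pos: [0.5203, -0.3274, 0.0952]
orientation: [-2.462, -1.943, 0.002]
force: [-0.1, -0.3, -0.4]
opening: 0.045
t: 19.45
tool_pos: [0.5023, -0.4179, 0.1705]
orientation: [2.461, 1.945, 0.001]
force: [0.7, 0.2, -0.4]
opening: 0.0449
t: 19.87
tool_pos: [0.4796, -0.5053, 0.1674]
orientation: [-2.468, -1.943, -0.0]
force: [0.1, -0.1, -0.0]
opening: 0.0448
['img', 'fx', 'fy', 'cx', 'cy', 'extrinsics', 'shot']
big_pan scene [175.9 238.8] 0.97 [ 0.5436 -0.2408  0.    ]
milk_pan top [400.4 220.9] 0.62 [ 0.5377 -0.2504  0.    ]
milk_pan scene [172.5 238.6] 0.76 [ 0.5419 -0.2493  0.    ]
  tri [ 0.5382 -0.2513 -0.0055] 0.001627192606894081
milk_handle_end top [483.8 233.9] 0.85 [ 0.5047 -0.3916  0.076 ]
milk_handle_end scene [107.2 213.8] 0.78 [ 0.4999 -0.3922  0.076 ]
  tri [ 0.5044 -0.3893  0.0816] 0.001399400320979789
cup top [380.5 134.4] 0.64 
[... 152 characters left out ...]
142.4] 0.93 [0.7161 0.1749 0.    ]
clip_jar scene [351.4 280.3] 0.68 [0.7105 0.1748 0.    ]
  tri [0.714  0.1734 0.0074] 0.00031037514571170897
20.4667 [-0.8825  0.3967  1.199   0.      1.5459 -0.6484] [ 0.4806 -0.5037  0.1672] [2.4657 1.9468 0.    ] 0.04494298019737917 [ 0.4746 -0.6611  0.1003]
[[ 0.232   0.9727  0.    ]
 [ 0.9727 -0.232   0.    ]
 [ 0.      0.     -1.    ]]
big_pan 0.94 365 462 181 300
[ 0.5422 -0.2442 -2.5782] -147.72179633837217 2264.0 3229
 pinch pt 0.4703523688467181 -0.28962718196205495
milk_pan 0.89 379 489 193 238
[ 0.533   0.29   -1.8615] -106.65892647679667 5256.0 2580
 pinch pt 0.5086276739367905 0.20852803154917732sed: couldn't edit /dev/null: not a regular file
```

View pics/j.png

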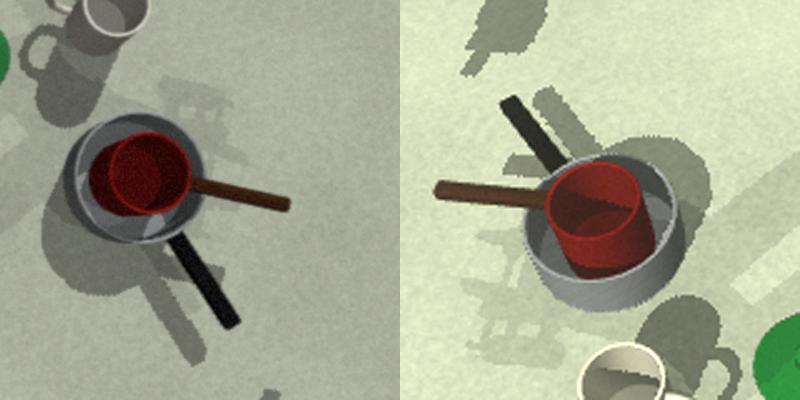

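```bash
python3 -c "
from plant import robot
robot.close_job()"
```

```text
the job is handed in; nothing more can be done
```

I nested the milk pan in the saucepan, let it go and handed the job in at about 20.5 s. I get no verdict back, so the results below come from my own last checks.

- **First grasp failed:** the fingers closed on nothing, just above the handle, and the pan did not move. The pictures showed the fingertips about 27 mm higher than the reported TCP. I reopened, went 3 cm lower and gripped the handle (opening about 15 mm). I then carried the pan over and lowered it until the floor took its weight.
- **Final position:** the two pan axes are about 5–8 mm apart, and the milk pan's handle is about 44° from the saucepan's. The milk pan looks flat on the saucepan's floor. I did not measure its height or tilt to the millimetre.
- **Everything else:** the saucepan, cup and jar were found within about 5–10 mm of where they started, which is within the detection noise. The gripper is clear of everything.
- **Checks that disagreed:**
  - The last outline fit is not valid for either pan. For the milk pan its search area was still around the old spot, and for the saucepan the mask is partly hidden. I relied on the detected points and the picture instead.
  - Over the saucepan, one measurement put the pan's base about 14 mm below what the lift implied. That suggested a slight droop in the grip, but the pan met the floor at the expected height.

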